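# Roll the pipe offcut up the sloped gutter to its stop

## Robot

A 6-joint arm with a two-finger parallel gripper is mounted at the origin on the work surface. World frame = base frame: x ahead of the robot, y to its left, z up, the work surface at z = 0. Lengths are in mm, angles in rad, forces in N, time in s.
With the tool pointing down it reaches from about 375 to 975 mm from the base axis. Payload 3.8 kg.
Tool frame: the origin (TCP) lies midway between the tips of the shut fingers; the grasp point (between the pads) lies 19 mm behind it; y points along the fingers, z is the direction in which the jaws open and shut, and the axes are right-handed (so a half turn about y gives the same grasp; the last joint's range is limited). The gripper opens to 85 mm and grips with 20 to 120 N. Pads are 22 mm wide; open, the fingers measure 114 mm over their backs; the gripper's body (76 mm by 85 mm) begins 54 mm behind the grasp point. The pads swing forward as they close: fully open they stand 13 mm farther back than shut.
Start: joints at [-1.335, 0.264, 1.604, -0, 1.274, -0.037], TCP at [181.859, -650.035, 204.28] pointing down, gripper open.
Joint ranges: [-2.63, 2.63], [-0.94, 2.18], [0.31, 2.57], [-1.31, 4.45], [0, 2.66], [-2.55, 2.55]. Speed limits (rad/s): [2.57, 2.57, 3.14, 3.14, 3.14, 3.14].

## Interface

Orientations are given as a 3x3 rotation matrix whose columns are the frame's x, y, z axes.
In Python, from plant import robot gives the robot as it stands. The module is installed in compiled form; this text tells all that it offers.
- The arm moves only by the tool send_rows, never from a script. Its argument "series" is a list of rows, each an object with "slide": the shift along the tool's x, y, z scaled (see below), a list of three; "rot": the turn, a rotation vector about the tool's x, y, z scaled (see below), a list of three; "jaw": the opening, from 0 (shut) to 1 (fully open). In form: [{"slide": [tx, ty, tz], "rot": [rx, ry, rz], "jaw": jaw}, ...]. A call has 1 to 20 rows; each row shifts and turns the commanded pose from where the row before left it, along the tool's axes as they then stand; what a row does not reach is not made up. The controller multiplies each number of a shift by 50 mm and each number of a turn by 2 pi rad. A row lasts 1/12 s, in which the tool goes at most 41.7 mm and 7.16 degrees, less where a joint would pass 70% of its speed; a pose out of reach is approached as far as the arm can. A call with a number of a shift or a turn outside -1 to 1 is refused whole. A call with a gripper value outside its range is refused whole. The fingers move at their own pace and stop on an object; "force" is the grip in N (left out, the last holds). Time passes only in rows, so rows that do not move let the fingers close. It gives the time, the measured TCP pose, the force and the opening at its end, in the units of the state.
- robot.sense(): the state, without advancing time (a new reading comes with each control period).
- robot.get_image(name): name is "side" or "top" or "wrist"; returns a dict with "img" (384x512x3 uint8, blue, green, red), "K" (3x3 intrinsics, pixels), "rvec" (rotation vector, rad) and "tvec" (3), from world to camera coordinates, as OpenCV has them; the wrist camera has in their place "hand_eye" (4x4, takes a point from camera to tool coordinates, whose origin is the TCP and whose axes are the tool frame's). Camera axes: x right, y down, z forward; pixel columns grow to the right and rows downward; lengths in mm; the calibration is good to about 2 mm. The wrist camera is an equidistant fisheye: a pixel r from the principal point sees the ray r / f radians off the axis. A picture is of the moment at which its call begins: read the wrist's pose just before it. There is no depth.
- robot.close_job(): hands the job in, once; it reports no verdict.
The state is a dict: "clock": time; "joints": joint angles; "dq": joint speeds; "effort": joint torques, N m; "ee_pos": TCP position; "orientation": TCP orientation; "contact_force": force on the tool from outside, world axes, zero at the start; "torque": the same for the moment, N m; "width": finger opening in mm.
Only numpy, scipy, OpenCV 4.12 (cv2) and the standard library are available. Lean on these libraries where they do the work, as an engineer would, in place of code of your own. Each camera call takes 0.05 s, during which the arm holds its last target.

## Task

Push the white pipe offcut up the sloped gutter with your fingers, so that it rolls over the low ramp and drops in against the stop plate, where it stays by itself; then move clear. Go gently: do not flick it or let it run away, do not press hard on it, and do not pinch it or lift it out of the gutter. Leave the grey coupling, the jar and the screwdriver where they are.

Things in the scene. Friction and masses are not known exactly. Their poses are not given: they have to be found in the camera images.
- gutter: Plywood base board 370 x 150 mm, 15 mm thick, fixed to the bench under the gutter. Origin under the middle of the board, on the bench. Its x axis is level and points to the gutter's uphill end; y across; z up.
- channel: Fixed aluminium gutter, 340 mm long, floor 98 mm wide, side walls only 18 mm high: fingertips can travel above them. Origin on the floor, mid-width, at the uphill face of the lower cross-bar (14 mm high, 10 mm thick). x runs uphill along the floor, climbing at 0.14 rad; y across; z square to the floor.
- pipe: White plastic pipe offcut, 60 mm outside diameter, 90 mm long, about 0.15 kg, lying across the smooth gutter, free to roll; pushed at or below mid-height it goes easily, higher up it can bind. Origin at its centre, y along its axis. It starts on the gutter floor against the low cross-bar at the lower end; let go of on the slope, it rolls back there.
- nest (a point): Pipe's centre when it is home in the dark steel stop (clamped in the gutter, 150 to 230 mm uphill of the starting pipe; does not move). Axes as the gutter's; the floor is 31 mm below along z. The stop plate, 94 mm wide, 12 thick, 38 high above the floor, has its face 30 mm uphill of this point.
- edge (a point): Middle of the crest of the stop's low ramp, 14 mm downhill of the home point. The ramp spans the gutter; it climbs from floor level 26 mm downhill of this crest to 4.4 mm above the floor here. Behind the crest it drops off; the pipe is held between crest and plate. Once its centre is about 5 mm past the crest it rolls home by itself.
- coupling: Grey plastic pipe coupling standing on end on the bench, 64 mm diameter, 55 mm high; origin at the centre of its underside. To be left alone.
- jar: Small amber glass jar with steel lid, 66 mm diameter, 85 mm high; origin at the centre of its underside. To be left alone.
- screwdriver: Screwdriver lying on the bench on the robot's side of the gutter, along its own x axis; origin on the bench under its middle. To be left alone.
There are look-alikes about, which are no part of the job. Leave any blue or purple look-alike of the pipe alone.

How it is judged:
By the outcome, as a careful person would: the job done as asked, in the order asked, and still so for the second after the job is handed in, with the robot touching nothing.
It also fails if it takes over 40 s, if anything falls off the work surface, if the arm or the gripper's body presses on something with over 40 N, if the wrist force passes 120 N, or if a joint passes its speed limit or range.

## Working session

There is one attempt and no reset: what is moved stays moved. The work goes in short steps, Python scripts to look and compute and a tool call to move; the robot and the scene stay as the last step left them, time stands still between calls to the robot, and variables do not carry over. Pictures are saved under pics/ and viewed, and the job is handed in when it is done.

Besides the shell and the picture viewer there is one more tool, called after "Call:" as a command line: name --argument value ..., lists and objects as JSON in quotes. send_rows: Moves the arm, as the interface text tells. Its arguments: {"type":"object","properties":{"series":{"type":"array"},"force":{"type":"number"}},"required":["series"]}

```bash
mkdir -p pics; python3 - <<'E'
from plant import robot
import cv2,numpy as np
s=robot.sense();print(s)
for n in ["side","top"]:
    d=robot.get_image(n);cv2.imwrite(f"pics/{n}0.png",d["img"]);np.savez(f"pics/{n}0.npz",**{k:v for k,v in d.items()})
    print(n,d["K"],d["rvec"],d["tvec"])
E
```

```text
{'clock': 0.0, 'joints': array([-1.33489567e+00,  2.64774486e-01,  1.60538286e+00,  7.00936640e-06,
        1.27370285e+00, -3.69345184e-02]), 'dq': array([-0.00279318,  0.00229706,  0.00079986, -0.00283409, -0.00122628,
        0.00067656]), 'effort': array([-1.98374601e-04, -5.15111697e+01, -3.67316616e+01,  9.77685295e-05,
        1.28874276e-02, -7.17242756e-06]), 'ee_pos': array([ 181.6789625 , -649.26193585,  202.9429442 ]), 'orientation': array([[-9.63011373e-01, -5.23448500e-04,  2.69460241e-01],
       [-2.69460734e-01,  2.20629883e-03, -9.63008850e-01],
       [-9.04242740e-05, -9.99997429e-01, -2.26573968e-03]]), 'contact_force': array([-0.23992268, -0.09009366, -0.28893641]), 'torque': array([-0.00862919,  0.03702218, -0.0044809 ]), 'width': 85.2858016530735}
side [[404.31510166   0.         253.14413873]
 [  0.         404.31510166 196.09538993]
 [  0.           0.           1.        ]] [ 0.72497356 -2.45070748  1.32669678] [463.16747606 297.3532403  544.22171746]
top [[383.0528574    0.         259.74046123]
 [  0.         383.0528574  192.20578678]
 [  0.           0.           1.        ]] [ 2.24207913 -2.17912254  0.0919845 ] [-96.15284939 580.99852211 974.83856814]
```

View pics/side0.png

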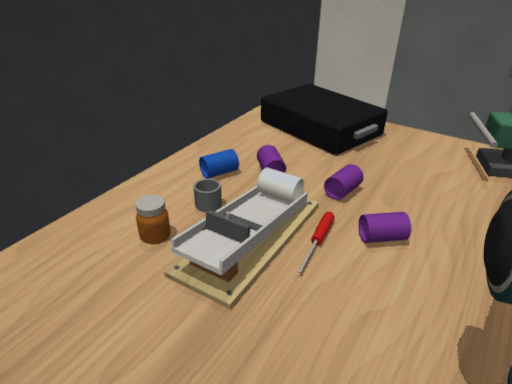

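View pics/top0.png

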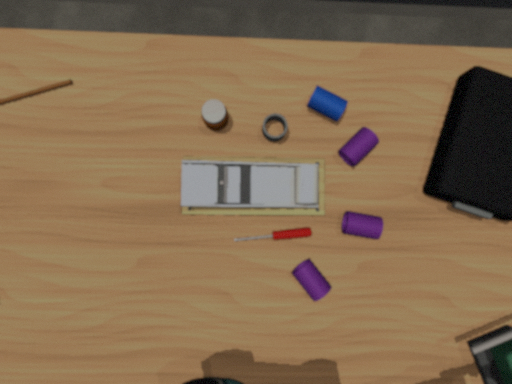

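Both views show one white pipe (side ≈(280,186), top ≈(307,184)) lying in the gutter at its low end. The blue and purple ones lie on the bench, so the white one is the pipe. I'll enlarge to measure.

```bash
python3 - <<'E'
import cv2
a=cv2.imread("pics/top0.png")[145:255,170:335];cv2.imwrite("pics/topc.png",cv2.resize(a,None,fx=4.8,fy=4.8,interpolation=cv2.INTER_CUBIC))
a=cv2.imread("pics/side0.png")[160:300,165:330];cv2.imwrite("pics/sidec.png",cv2.resize(a,None,fx=4.2,fy=4.2,interpolation=cv2.INTER_CUBIC))
E
```

```text
(no output)
```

View pics/topc.png

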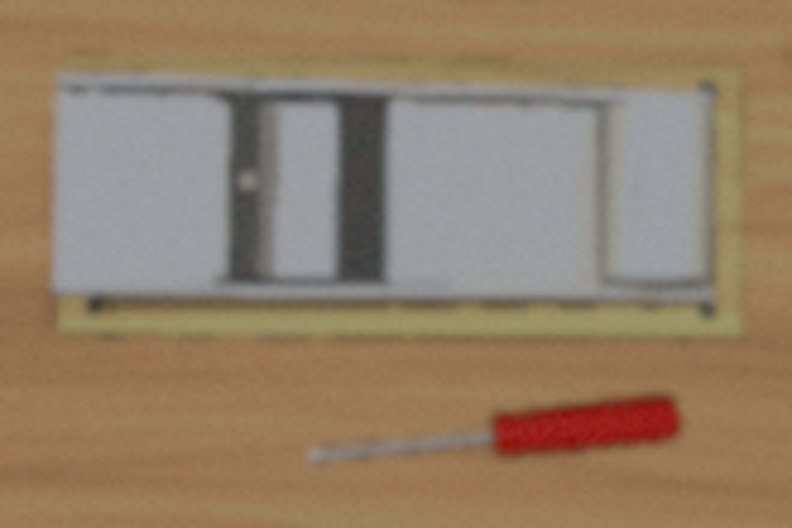

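View pics/sidec.png

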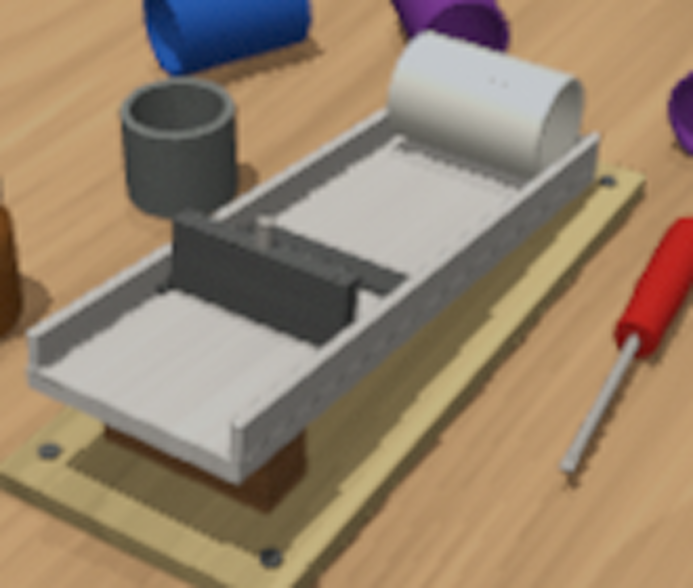

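```bash
cat > h.py <<'E'
import numpy as np,cv2
from scipy.optimize import least_squares
from scipy.spatial.transform import Rotation as R
C={n:np.load(f"pics/{n}0.npz") for n in("side","top")}
def proj(n,P):
    c=C[n];return cv2.projectPoints(np.array(P,float).reshape(-1,3),c["rvec"],c["tvec"],c["K"],None)[0].reshape(-1,2)
def pix(n,p):
    p=np.array(p,float)
    return (p+.5)/4.8-.5+[170,145] if n=="top" else (p+.5)/4.2-.5+[165,160]
def tri(a,b):
    f=lambda P:np.r_[(proj("side",P)-pix("side",a)).ravel(),(proj("top",P)-pix("top",b)).ravel()]
    r=least_squares(f,[300,-500,50]);return r.x,np.abs(r.fun).max()
E
python3 - <<'E'
from h import *
for n,a,b in [("farUp wall",(32,338),(57,73)),("nearUp wall",(238,427),(52,293)),("nearDown wall",(597,137),(713,298)),
 ("screw nearDown",(608,180),(708,311)),("screw nearUp",(272,557),(95,304)),("plate nearup",(355,285),(230,281)),("plate farup",(176,213),(231,95))]:
    print(n,*tri(a,b))
E
```

```text
farUp wall [650.07474372 110.71290119  89.55145148] 0.7038961554535206
nearUp wall [542.41445387 109.82376426  92.86894363] 0.09590934232701898
nearDown wall [ 550.22435434 -227.05165949   43.1667504 ] 0.15652831514515242
screw nearDown [ 543.01298028 -229.82203995   15.9144005 ] 0.0853126320145634
screw nearUp [536.81479189  99.40783929  15.44777161] 0.38850733200632703
plate nearup [548.38991758  20.4732022  102.17273207] 0.8698919518597279
plate farup [640.84981683  23.49604538 105.31618   ] 0.3009913748130941
```

```bash
cat >> h.py <<'E'
# params: ox,oy,oz,yaw,nest, e(up end), t(half outer width)
def ch(p): 
    Rm=R.from_euler("z",p[3]).as_matrix()@R.from_euler("y",-0.14).as_matrix()
    return Rm,np.array(p[:3])
def feats(p):
    n,e,t,lo=p[4:8]
    F=[("s",(e,-t,18),(32,338)),("t",(e,-t,18),(57,73)),("s",(e,t,18),(238,427)),("t",(e,t,18),(52,293)),("s",(lo,t,18),(597,137)),("t",(lo,t,18),(713,298)),("t",(lo,-t,18),(713,87)),
     ("s",(n+42,47,38),(355,285)),("t",(n+42,47,38),(230,281)),("s",(n+42,-47,38),(176,213)),("t",(n+42,-47,38),(231,95)),
     ("t",(n-40,-49,0),(387,97)),("t",(n-40,49,0),(385,281)),("t",(n-14,0,4.4),(339,190)),("s",(n-40,49,0),None)]
    return [f for f in F if f[2]]
E
python3 - <<'E'
from h import *
def res(p):
    Rm,o=ch(p);r=[]
    for k,q,px in feats(p):
        n={"s":"side","t":"top"}[k]
        r.append((proj(n,o+Rm@np.array(q))[0]-pix(n,px)))
    return np.concatenate(r)
def full(p): return np.r_[res(p),(p[6]-51)/2,(p[7]-p[5]+340)/1.5]
s=least_squares(full,[597,-210,30,np.pi/2,200,330,51,-10])
print(s.x.round(3));print(res(s.x).reshape(-1,2).round(2))
np.save("fit.npy",s.x)
Rm,o=ch(s.x)
for y in(-45,45):
  for x,z in((25.4,30),):
    print(o+Rm@[x,y,z])
nest=o+Rm@[s.x[4],0,31];print("nest",nest)
# compare pipe outlines
img={n:cv2.imread(f"pics/{n}0.png") for n in("side","top")}
a=np.linspace(0,2*np.pi,60)
for n in img:
    off,sc=((170,145),4.8) if n=="top" else ((165,160),4.2)
    I=img[n][off[1]:off[1]+(110 if n=="top" else 140),off[0]:off[0]+165]
    I=cv2.resize(I,None,fx=sc,fy=sc,interpolation=cv2.INTER_CUBIC)
    def dr(L,col):
        q=(proj(n,[o+Rm@np.array(l,float) for l in L])-off+.5)*sc-.5
        cv2.polylines(I,[q.round().astype(np.int32)],False,col,1)
    for xc,zc,col in((25.4,30,(0,0,255)),(s.x[4],31,(0,200,0))):
        for y in(-45,45): dr([(xc+30*np.cos(t),y,zc+30*np.sin(t)) for t in a],col)
    n_=s.x[4]
    dr([(n_-14,-49,4.4),(n_-14,49,4.4)],(255,0,0));dr([(n_-40,-49,0),(n_-40,49,0)],(255,0,0))
    dr([(n_+30,-47,0),(n_+30,47,0),(n_+30,47,38),(n_+30,-47,38),(n_+30,-47,0)],(255,0,255))
    dr([(s.x[7],-49,0),(s.x[5],-49,0),(s.x[5],49,0),(s.x[7],49,0)],(0,255,255))
    cv2.imwrite(f"pics/ov_{n}.png",I)
E
```

```text
[ 605.017 -250.339   23.827    1.599  237.568  367.515   53.307   27.65 ]
[[-0.71 -0.71]
 [-0.49  1.25]
 [ 0.58  0.01]
 [ 0.09  0.22]
 [-0.1  -0.95]
 [ 0.07 -0.49]
 [-0.26  1.36]
 [-1.52  0.11]
 [ 0.86  0.  ]
 [-1.28  1.18]
 [ 0.87 -0.94]
 [ 0.25  0.43]
 [ 0.62  1.26]
 [ 0.09  0.34]]
[ 649.41654979 -228.13055635   57.07808229]
[ 559.45136463 -230.63364624   57.07808229]
nest [598.59474171 -19.51105186  87.67483409]
```

View pics/ov_side.png

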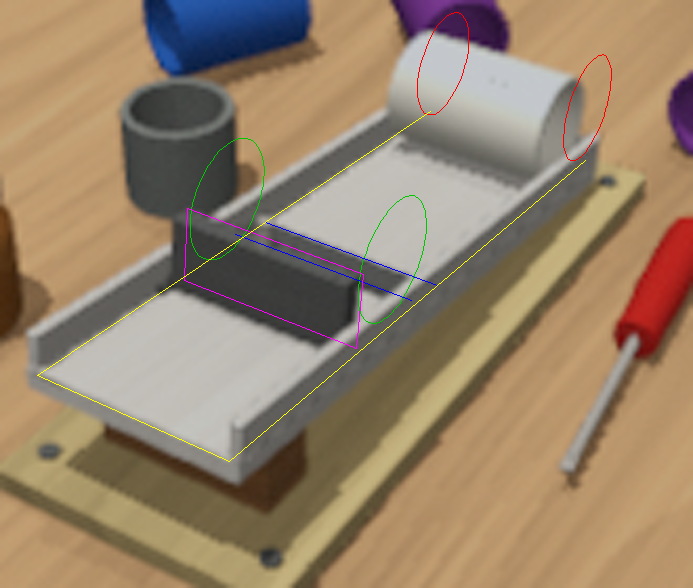

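View pics/ov_top.png

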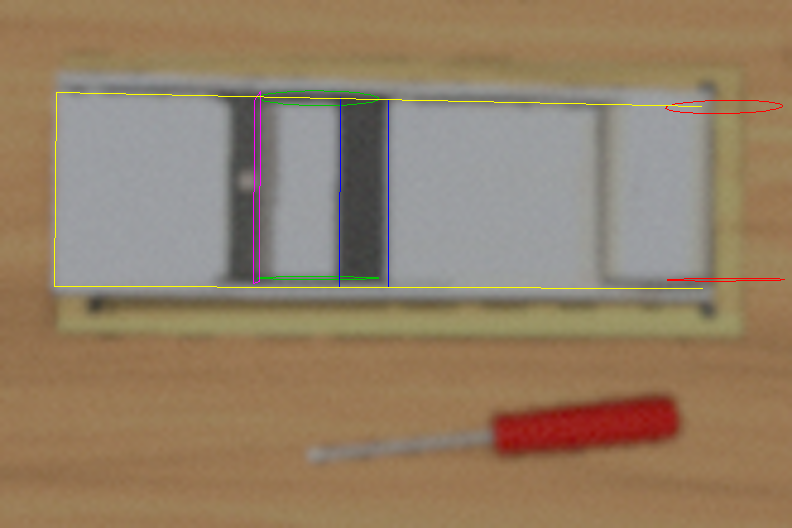

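```bash
python3 - <<'E'
from h import *
p=np.load("fit.npy");Rm,o=ch(p)
a=np.linspace(0,2*np.pi,60)
for n in("side","top"):
    off,sc=((170,145),4.8) if n=="top" else ((165,160),4.2)
    I=cv2.imread(f"pics/{n}0.png")[off[1]:off[1]+(110 if n=="top" else 140),off[0]:off[0]+165]
    I=cv2.resize(I,None,fx=sc,fy=sc,interpolation=cv2.INTER_CUBIC)
    for xc,col in((57,(0,200,0)),(63,(0,0,255)),(69,(255,0,0))):
        for y in(-45,45):
            q=(proj(n,[o+Rm@np.array([xc+30*np.cos(t),y,30+30*np.sin(t)]) for t in a])-off+.5)*sc-.5
            cv2.polylines(I,[q.round().astype(np.int32)],False,col,1)
    I=I[:220,370:693] if n=="side" else I[60:320,560:780]
    cv2.imwrite(f"pics/pp_{n}.png",cv2.resize(I,None,fx=2.3,fy=2.3))
E
```

```text
(no output)
```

View pics/pp_side.png

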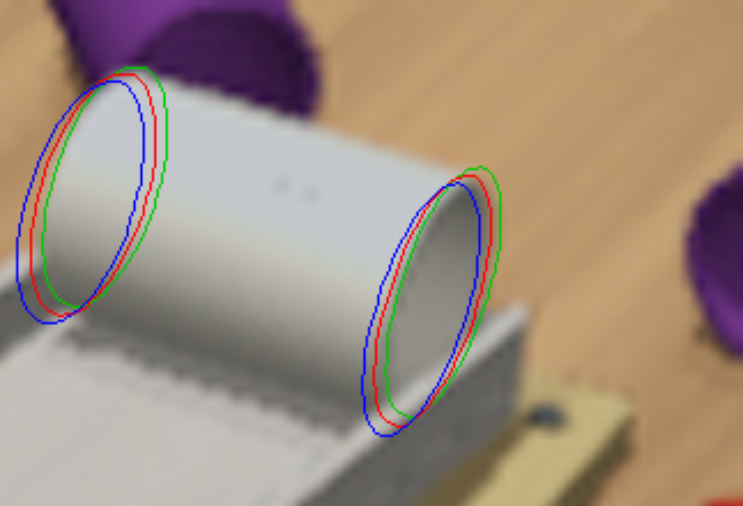

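View pics/pp_top.png

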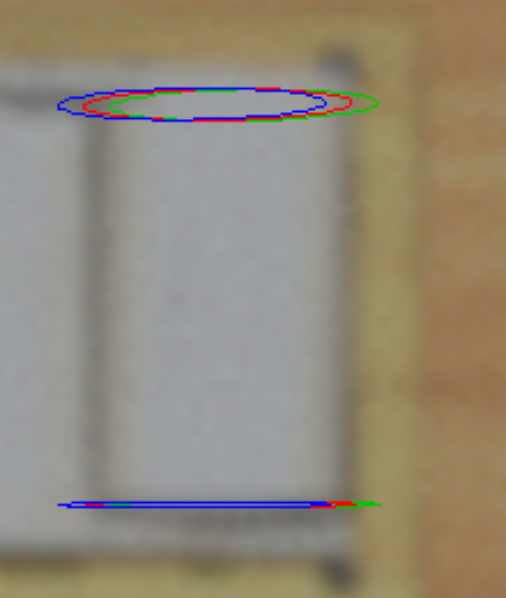

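```bash
cat >> h.py <<'E'
def Rt(tilt=0.3):
    p=np.load("fit.npy");f0=np.array([np.cos(p[3]),np.sin(p[3]),0]);u=np.array([0,0,1.])
    f=f0*np.cos(tilt)+u*np.sin(tilt);y=f0*np.sin(tilt)-u*np.cos(tilt);x=-f
    return np.c_[x,y,np.cross(x,y)]
def chw(q):
    p=np.load("fit.npy");Rm,o=ch(p);return o+Rm@np.array(q,float)
def wch(P):
    p=np.load("fit.npy");Rm,o=ch(p);return Rm.T@(np.array(P)-o)
def plan(s,P,Rd):
    R0=s["orientation"];P0=s["ee_pos"]
    print("ee",P0.round(1),"ch",wch(P0).round(1),"F",s["contact_force"].round(2),"w",round(s["width"],1),"t",s["clock"])
    print("rotvec/2pi",(R.from_matrix(R0.T@Rd).as_rotvec()/2/np.pi).round(4),"slide tool now/50",(R0.T@(P-P0)/50).round(3),"slide after rot/50",(Rd.T@(P-P0)/50).round(3))
E
python3 - <<'E'
from h import *
from plant import robot
s=robot.sense()
R0=s["orientation"];Rd=Rt()
print(Rd.round(3))
print(chw([-7,0,20]),chw([23,0,20]),chw([190,0,20]))
plan(s,chw([-10,0,20])+[0,0,110],Rt(0)); plan(s,chw([-10,0,20])+[0,0,110],Rd)
E
```

```text
[[ 0.027 -0.008  1.   ]
 [-0.955  0.295  0.028]
 [-0.296 -0.955  0.   ]]
[ 605.2874432  -260.05779751   42.65472541] [ 604.46124332 -230.36280902   46.84101885] [599.86206396 -65.06070647  70.144719  ]
ee [ 181.7 -649.3  203.1] ch [-358.3  434.3  231.5] F [-0.02  0.6   0.61] w 85.1 t 0.1
rotvec/2pi [ 3.00e-04 -2.11e-01 -2.00e-04] slide tool now/50 [-10.242   1.028  -5.155] slide after rot/50 [-7.487  1.016  8.685]
ee [ 181.7 -649.3  203.1] ch [-358.3  434.3  231.5] F [-0.02  0.6   0.61] w 85.1 t 0.1
rotvec/2pi [-0.0314 -0.2094  0.0403] slide tool now/50 [-10.242   1.028  -5.155] slide after rot/50 [-6.853  3.184  8.685]
```

Call:
send_rows --series '[{"slide": [0, 0, 0], "rot": [0, -0.0176, 0], "jaw": 0.4}, {"slide": [0, 0, 0], "rot": [0, -0.0176, 0], "jaw": 0.4}, {"slide": [0, 0, 0], "rot": [0, -0.0176, 0], "jaw": 0.4}, {"slide": [0, 0, 0], "rot": [0, -0.0176, 0], "jaw": 0.4}, {"slide": [0, 0, 0], "rot": [0, -0.0176, 0], "jaw": 0.4}, {"slide": [0, 0, 0], "rot": [0, -0.0176, 0], "jaw": 0.4}, {"slide": [0, 0, 0], "rot": [0, -0.0176, 0], "jaw": 0.4}, {"slide": [0, 0, 0], "rot": [0, -0.0176, 0], "jaw": 0.4}, {"slide": [0, 0, 0], "rot": [0, -0.0176, 0], "jaw": 0.4}, {"slide": [0, 0, 0], "rot": [0, -0.0176, 0], "jaw": 0.4}, {"slide": [0, 0, 0], "rot": [0, -0.0176, 0], "jaw": 0.4}, {"slide": [0, 0, 0], "rot": [0, -0.0176, 0], "jaw": 0.4}, {"slide": [0, 0, 0], "rot": [0, 0, 0.016], "jaw": 0.4}, {"slide": [0, 0, 0], "rot": [0, 0, 0.016], "jaw": 0.4}, {"slide": [0, 0, 0], "rot": [0, 0, 0.016], "jaw": 0.4}]'

```text
clock: 1.35
ee_pos: [182.0, -649.4, 205.2]
orientation: [[0.028, -0.008, 1.0], [-0.953, 0.301, 0.03], [-0.301, -0.954, 0.0]]
contact_force: [1.0, -1.1, 1.0]
width: 34.5
```

```bash
python3 - <<'E'
from h import *
from plant import robot
s=robot.sense(); plan(s,chw([-10,0,20])+[0,0,110],Rt());print(s["joints"].round(2))
E
```

```text
ee [ 182.  -649.4  205.2] ch [-358.   434.   233.6] F [ 0.96 -1.12  0.98] w 34.5 t 1.35
rotvec/2pi [ 0.      0.0003 -0.0009] slide tool now/50 [-6.808  3.261  8.692] slide after rot/50 [-6.841  3.225  8.679]
[-1.36  0.48  1.35  0.05  1.62 -1.4 ]
```

Call:
send_rows --series '[{"slide": [-0.426, 0.203, 0.543], "rot": [0, 0, 0], "jaw": 0.4}, {"slide": [-0.426, 0.203, 0.543], "rot": [0, 0, 0], "jaw": 0.4}, {"slide": [-0.426, 0.203, 0.543], "rot": [0, 0, 0], "jaw": 0.4}, {"slide": [-0.426, 0.203, 0.543], "rot": [0, 0, 0], "jaw": 0.4}, {"slide": [-0.426, 0.203, 0.543], "rot": [0, 0, 0], "jaw": 0.4}, {"slide": [-0.426, 0.203, 0.543], "rot": [0, 0, 0], "jaw": 0.4}, {"slide": [-0.426, 0.203, 0.543], "rot": [0, 0, 0], "jaw": 0.4}, {"slide": [-0.426, 0.203, 0.543], "rot": [0, 0, 0], "jaw": 0.4}, {"slide": [-0.426, 0.203, 0.543], "rot": [0, 0, 0], "jaw": 0.4}, {"slide": [-0.426, 0.203, 0.543], "rot": [0, 0, 0], "jaw": 0.4}, {"slide": [-0.426, 0.203, 0.543], "rot": [0, 0, 0], "jaw": 0.4}, {"slide": [-0.426, 0.203, 0.543], "rot": [0, 0, 0], "jaw": 0.4}, {"slide": [-0.426, 0.203, 0.543], "rot": [0, 0, 0], "jaw": 0.4}, {"slide": [-0.426, 0.203, 0.543], "rot": [0, 0, 0], "jaw": 0.4}, {"slide": [-0.426, 0.203, 0.543], "rot": [0, 0, 0], "jaw": 0.4}, {"slide": [-0.426, 0.203, 0.543], "rot": [0, 0, 0], "jaw": 0.4}, {"slide": [0, 0, 0], "rot": [0, 0, 0], "jaw": 0.4}, {"slide": [0, 0, 0], "rot": [0, 0, 0], "jaw": 0.4}]'

```text
clock: 2.85
ee_pos: [605.7, -261.9, 149.3]
orientation: [[0.031, -0.011, 0.999], [-0.954, 0.298, 0.033], [-0.298, -0.955, -0.002]]
contact_force: [0.1, 0.3, -0.1]
width: 34.3
```

```bash
python3 - <<'E'
from h import *
from plant import robot
s=robot.sense(); plan(s,chw([-10,0,20]),Rt());print(s["joints"].round(2))
for n in("wrist","side"):
    d=robot.get_image(n);cv2.imwrite(f"pics/{n}1.png",d["img"])
    if n=="wrist": np.savez("pics/w1.npz",pos=s["ee_pos"],ori=s["orientation"],**d); print(d["K"],d["hand_eye"])
E
```

```text
ee [ 605.7 -261.9  149.3] ch [  6.1  -0.4 125.9] F [ 0.08  0.34 -0.09] w 34.3 t 2.85
rotvec/2pi [ 0.0005  0.0007 -0.0004] slide tool now/50 [ 0.659  2.037 -0.004] slide after rot/50 [ 0.654  2.039 -0.008]
[-0.58  0.39  1.58  0.25  1.36 -0.69]
[[297.31863964   0.         258.02059544]
 [  0.         297.31863964 188.60300159]
 [  0.           0.           1.        ]] [[ 6.19134952e-05  9.56891243e-01  2.90446458e-01 -7.42321071e+01]
 [-3.75061315e-04 -2.90446416e-01  9.56891184e-01 -1.68138005e+02]
 [ 9.99999928e-01 -1.68179708e-04  3.40910335e-04  7.46580172e-01]
 [ 0.00000000e+00  0.00000000e+00  0.00000000e+00  1.00000000e+00]]
```

View pics/wrist1.png

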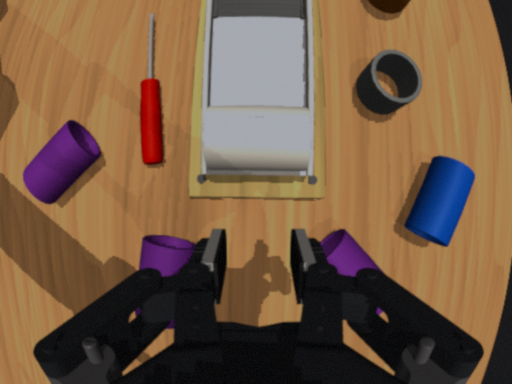

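View pics/side1.png

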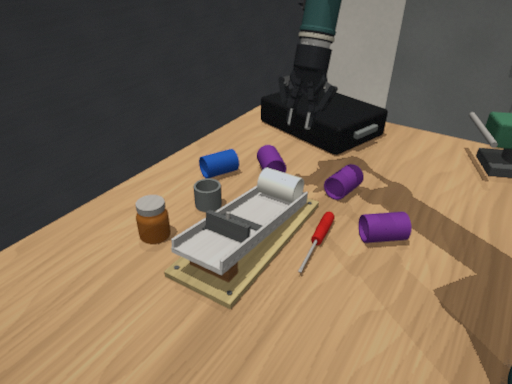

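Call:
send_rows --series '[{"slide": [0.05, 0.26, 0], "rot": [0, 0, 0], "jaw": 0.4}, {"slide": [0.05, 0.26, 0], "rot": [0, 0, 0], "jaw": 0.4}, {"slide": [0.05, 0.26, 0], "rot": [0, 0, 0], "jaw": 0.4}, {"slide": [0.05, 0.26, 0], "rot": [0, 0, 0], "jaw": 0.4}, {"slide": [0.05, 0.26, 0], "rot": [0, 0, 0], "jaw": 0.4}, {"slide": [0.05, 0.26, 0], "rot": [0, 0, 0], "jaw": 0.4}, {"slide": [0.05, 0.26, 0], "rot": [0, 0, 0], "jaw": 0.4}, {"slide": [0.05, 0.26, 0], "rot": [0, 0, 0], "jaw": 0.4}, {"slide": [0, 0, 0], "rot": [0, 0, 0], "jaw": 0.4}, {"slide": [0, 0, 0], "rot": [0, 0, 0], "jaw": 0.4}]'

```text
clock: 3.78
ee_pos: [604.1, -251.4, 43.7]
orientation: [[0.027, -0.011, 1.0], [-0.954, 0.298, 0.029], [-0.299, -0.954, -0.002]]
contact_force: [0.6, 0.3, -0.7]
width: 34.2
```

```bash
python3 - <<'E'
from h import *
from plant import robot
s=robot.sense(); plan(s,chw([23,0,20]),Rt())
W=robot.get_image("wrist")["img"];d=robot.get_image("side")["img"]
cv2.imwrite("pics/side2.png",np.hstack([cv2.resize(d[60:250,190:350],None,fx=2.5,fy=2.5,interpolation=cv2.INTER_CUBIC),cv2.resize(W[0:190,150:350],None,fx=2.0,fy=2.5)]))
E
```

```text
ee [ 604.1 -251.4   43.7] ch [ 1.8  1.  19.9] F [ 0.61  0.28 -0.74] w 34.2 t 3.7833
rotvec/2pi [ 0.0004  0.0001 -0.0005] slide tool now/50 [-0.42   0.066  0.02 ] slide after rot/50 [-0.42   0.065  0.02 ]
```

View pics/side2.png

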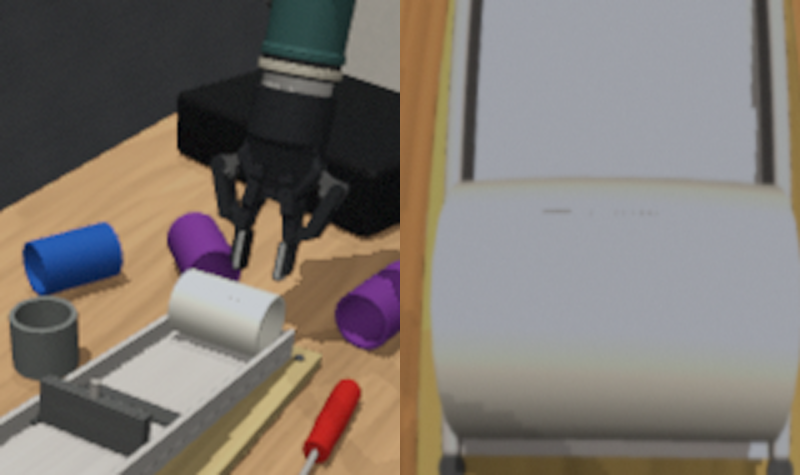

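```bash
python3 - <<'E'
from h import *
from plant import robot
s=robot.sense();P=s["ee_pos"];O=s["orientation"]
for z in(-17,17): 
  for y in (0,-19): print((proj("side",P+O@[0,y,z])[0]-[190,60])*2.5)
W=robot.get_image("top");cv2.imwrite("pics/top2.png",cv2.resize(W["img"][120:260,240:400],None,fx=4.8,fy=4,interpolation=cv2.INTER_CUBIC))
d=robot.get_image("side")["img"];cv2.imwrite("pics/side3.png",cv2.resize(d[120:240,220:350],None,fx=5,fy=5,interpolation=cv2.INTER_CUBIC))
print((proj("top",P+O@[0,0,-17])[0]-[240,120])*[4.8,4],(proj("top",P+O@[0,0,17])[0]-[240,120])*[4.8,4])
E
```

```text
[268.3953368  304.10565264]
[272.31387508 285.05963566]
[236.59021417 294.46099127]
[240.25620806 275.64141586]
[425.93078075 286.58423159] [425.26238349 232.90363042]
```

View pics/side3.png

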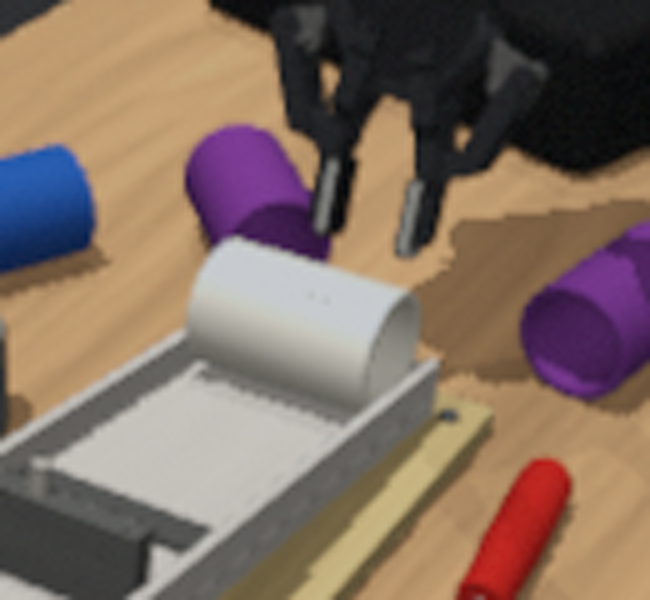

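View pics/top2.png

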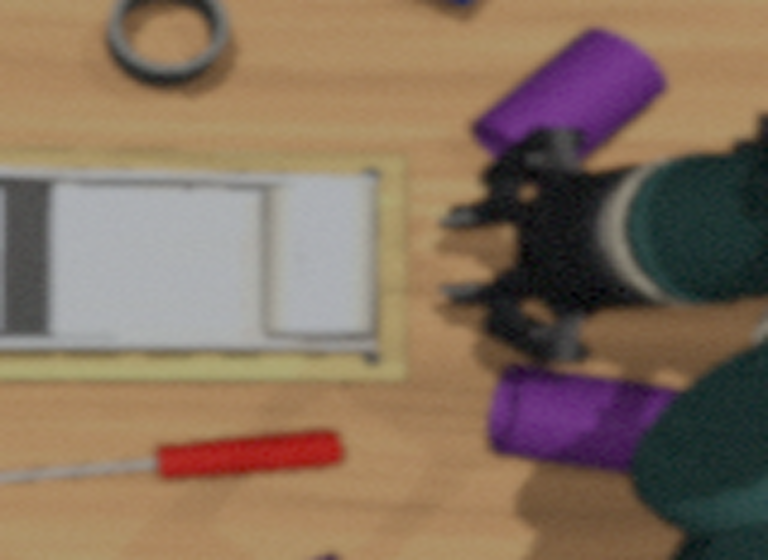

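```bash
python3 - <<'E'
from h import *
from plant import robot
s=robot.sense();P0=s["ee_pos"];O=s["orientation"]
for a,b in(((301,170.5),(333,193)),((284.5,166.5),(332.7,174.5))):
    f=lambda P:np.r_[(proj("side",P)[0]-a),(proj("top",P)[0]-b)]
    r=least_squares(f,P0);print(r.x.round(1),r.fun.round(1),"tool",(O.T@(r.x-P0)).round(1))
print(s["contact_force"],s["clock"])
E
```

```text
[ 583.6 -257.2   75.7] [-0.1 -0.   0.   0.1] tool [ -5.  -29.1 -22.3]
[ 628.4 -256.7   72.9] [-0.5 -0.   0.2  0.4] tool [ -3.4 -26.6  22.4]
[-0.10148333 -0.12846134  0.05864634] 3.9833
```

```bash
python3 - <<'E'
from h import *
d=np.load("pics/w1.npz");H=np.linalg.inv(d["hand_eye"]);K=d["K"]
def pw(q):
    c=H[:3,:3]@q+H[:3,3];th=np.arctan2(np.hypot(c[0],c[1]),c[2]);v=c[:2]/np.hypot(*c[:2])
    return (v*th*K[0,0]+K[:2,2]).round(1)
for y in(0,-5,-13,-19,-27): print(y,[pw(np.array([x,y,z])) for x in(-11,0,11) for z in(17,23)])
W=cv2.imread("pics/wrist1.png")[200:384,130:390];cv2.imwrite("pics/wf.png",cv2.resize(W,None,fx=3,fy=3,interpolation=cv2.INTER_CUBIC))
# pipe in world check from wrist 1
P=d["pos"];O=d["ori"]
def pwW(X): return pw(O.T@(np.array(X)-P))
for x,y,z in((63,-45,60),(63,45,60),(27.65,53,18),(27.65,-53,18)): print((x,y,z),pwW(chw([x,y,z])))
E
```

```text
0 [array([284.8, 207.9]), array([294.6, 207.8]), array([284.2, 224.5]), array([293.8, 224.4]), array([283.6, 240.3]), array([293. , 240.2])]
-5 [array([285.5, 210.9]), array([295.6, 210.8]), array([284.9, 227.8]), array([294.8, 227.7]), array([284.3, 244. ]), array([293.9, 243.9])]
-13 [array([286.7, 216. ]), array([297.2, 215.9]), array([286.1, 233.5]), array([296.3, 233.4]), array([285.4, 250.2]), array([295.4, 250. ])]
-19 [array([287.7, 220.1]), array([298.6, 220. ]), array([287. , 238.1]), array([297.6, 238. ]), array([286.2, 255.1]), array([296.6, 255. ])]
-27 [array([289.1, 226.1]), array([300.5, 226. ]), array([288.3, 244.7]), array([299.4, 244.6]), array([287.5, 262.3]), array([298.2, 262.1])]
(63, -45, 60) [311.6 136.8]
(63, 45, 60) [202.6 136.4]
(27.65, 53, 18) [202.8 174.6]
(27.65, -53, 18) [311.5 175.1]
```

View pics/wf.png

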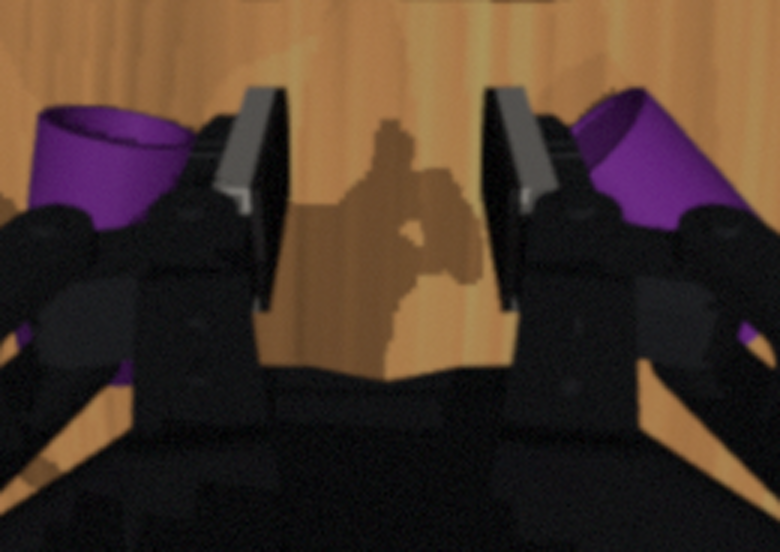

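Call:
send_rows --series '[{"slide": [0, 0, 0], "rot": [0, 0, 0], "jaw": 0}, {"slide": [0, 0, 0], "rot": [0, 0, 0], "jaw": 0}, {"slide": [0, 0, 0], "rot": [0, 0, 0], "jaw": 0}, {"slide": [0, 0, 0], "rot": [0, 0, 0], "jaw": 0}, {"slide": [0, 0, 0], "rot": [0, 0, 0], "jaw": 0}, {"slide": [0, 0, 0], "rot": [0, 0, 0], "jaw": 0}]'

```text
clock: 4.48
ee_pos: [604.9, -252.2, 45.2]
orientation: [[0.028, -0.009, 1.0], [-0.954, 0.297, 0.029], [-0.297, -0.955, 0.0]]
contact_force: [-0.2, -0.1, -0.8]
width: 0.1
```

```bash
python3 - <<'E'
from h import *
from plant import robot
s=robot.sense(); plan(s,chw([23,0,20]),Rt())
W=robot.get_image("wrist")["img"];cv2.imwrite("pics/wrist4.png",cv2.resize(W[130:384,130:390],None,fx=2.3,fy=2.3,interpolation=cv2.INTER_CUBIC))
d=robot.get_image("side")["img"];cv2.imwrite("pics/side4.png",cv2.resize(d[120:240,220:350],None,fx=5,fy=5,interpolation=cv2.INTER_CUBIC))
print(s["ee_pos"],(proj("side",s["ee_pos"])-[220,120])*5)
E
```

```text
ee [ 604.9 -252.2   45.2] ch [ 1.2  0.2 21.5] F [-0.24 -0.08 -0.82] w 0.1 t 4.4833
rotvec/2pi [ 0.0001  0.0002 -0.0003] slide tool now/50 [-0.426  0.099  0.004] slide after rot/50 [-0.426  0.098  0.004]
[ 604.86910393 -252.15330661   45.24496881] [[355.59649608 299.97123857]]
```

View pics/wrist4.png

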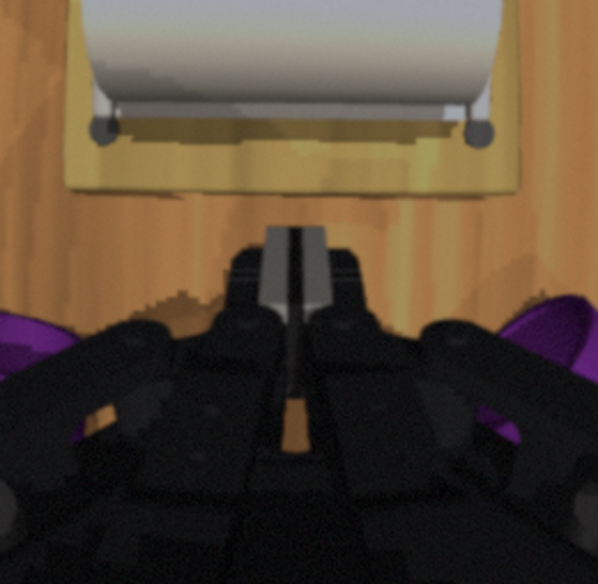

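View pics/side4.png

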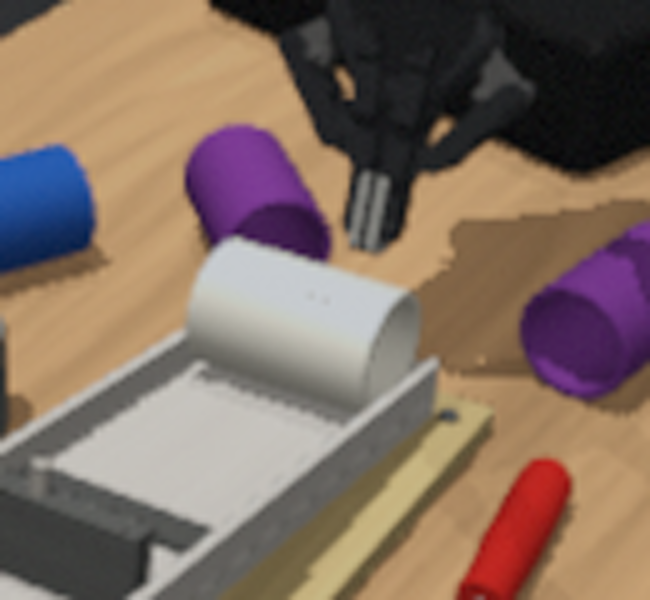

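```bash
python3 - <<'E'
from h import *
from plant import robot
s=robot.sense();P=s["ee_pos"];O=s["orientation"]
d=np.load("pics/w1.npz");H=np.linalg.inv(d["hand_eye"]);K=d["K"]
def pw(q):
    c=H[:3,:3]@q+H[:3,3];th=np.arctan2(np.hypot(c[0],c[1]),c[2]);v=c[:2]/np.hypot(*c[:2])
    return v*th*K[0,0]+K[:2,2]
f=lambda q:np.r_[(proj("side",P+O@np.array([q[0],q[1],q[2]]))[0]-[220,120])*5-[368,247],(pw(np.array(q))-130)*2.3-[296,227]]
r=least_squares(f,[-11,-25,0.]);print(r.x,r.fun)
f2=lambda q:np.r_[(proj("side",P+O@np.array([q[0],q[1],q[2]]))[0]-[220,120])*5-[374,180],(pw(np.array(q))-130)*2.3-[296,303]]
r=least_squares(f2,[-11,-45,0.]);print("pad rear",r.x,r.fun)
E
```

```text
[ -9.48268721 -27.93595601   0.20133782] [-9.77677404  0.02925631 -4.19044324  2.12458099]
pad rear [ -9.32595393 -60.27374747   0.83391691] [-3.67715456  0.20787499 -1.27330614  0.6962472 ]
```

Call:
send_rows --series '[{"slide": [0, 0.08, 0], "rot": [0, 0, 0], "jaw": 0.4}, {"slide": [0, 0.08, 0], "rot": [0, 0, 0], "jaw": 0.4}, {"slide": [0, 0.08, 0], "rot": [0, 0, 0], "jaw": 0.4}, {"slide": [0, 0.08, 0], "rot": [0, 0, 0], "jaw": 0.4}, {"slide": [0, 0.08, 0], "rot": [0, 0, 0], "jaw": 0.4}, {"slide": [0, 0.08, 0], "rot": [0, 0, 0], "jaw": 0.4}, {"slide": [0, 0.04, 0], "rot": [0, 0, 0], "jaw": 0.4}, {"slide": [0, 0, 0], "rot": [0, 0, 0], "jaw": 0.4}]'

```text
clock: 5.25
ee_pos: [604.1, -243.9, 19.5]
orientation: [[0.028, -0.01, 1.0], [-0.954, 0.298, 0.029], [-0.298, -0.955, -0.001]]
contact_force: [-1.0, 0.2, -1.1]
width: 33.8
```

```bash
python3 - <<'E'
from h import *
from plant import robot
s=robot.sense(); plan(s,chw([26,0,-4]),Rt());P=s["ee_pos"];O=s["orientation"];print("T",wch(P+O@[0,-27,0]))
W=robot.get_image("top");cv2.imwrite("pics/top5.png",cv2.resize(W["img"][140:240,260:360],None,fx=5,fy=5,interpolation=cv2.INTER_CUBIC))
d=robot.get_image("side")["img"];cv2.imwrite("pics/side5.png",cv2.resize(d[120:240,220:350],None,fx=5,fy=5,interpolation=cv2.INTER_CUBIC))
E
```

```text
ee [ 604.1 -243.9   19.5] ch [ 5.8  0.7 -5.2] F [-1.05  0.24 -1.07] w 33.8 t 5.25
rotvec/2pi [ 0.0003  0.0002 -0.0004] slide tool now/50 [-0.403  0.041  0.015] slide after rot/50 [-0.403  0.04   0.014]
T [ 1.4375128   0.67690694 21.42323184]
```

View pics/top5.png

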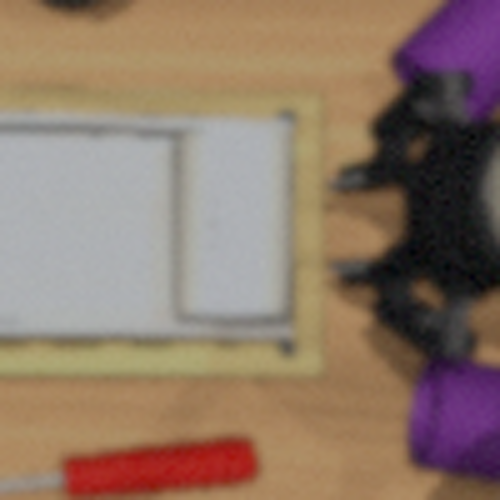

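View pics/side5.png

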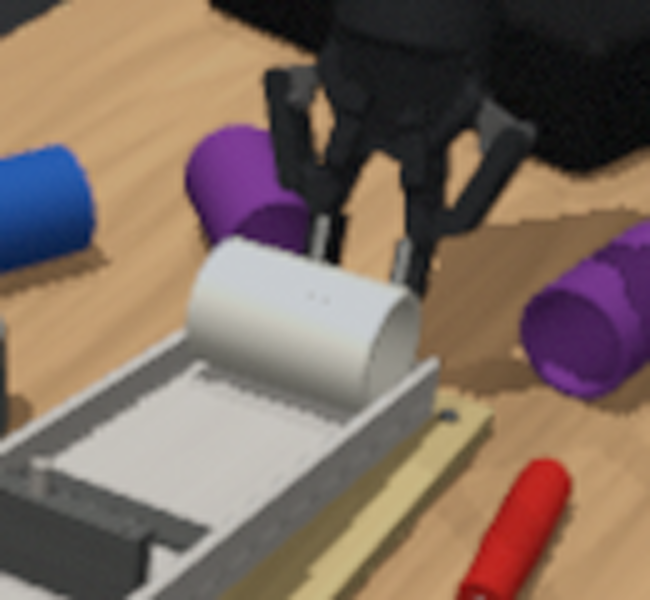

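Call:
send_rows --series '[{"slide": [-0.079, 0.016, 0], "rot": [0, 0, 0], "jaw": 0.4}, {"slide": [-0.079, 0.016, 0], "rot": [0, 0, 0], "jaw": 0.4}, {"slide": [-0.079, 0.016, 0], "rot": [0, 0, 0], "jaw": 0.4}, {"slide": [-0.079, 0.016, 0], "rot": [0, 0, 0], "jaw": 0.4}, {"slide": [-0.06, 0.012, 0], "rot": [0, 0, 0], "jaw": 0.4}, {"slide": [-0.04, 0.008, 0], "rot": [0, 0, 0], "jaw": 0.4}, {"slide": [-0.04, 0.008, 0], "rot": [0, 0, 0], "jaw": 0.4}, {"slide": [-0.06, 0.01, 0], "rot": [0, 0, 0], "jaw": 0.4}, {"slide": [-0.06, 0.01, 0], "rot": [0, 0, 0], "jaw": 0.4}, {"slide": [-0.06, 0.01, 0], "rot": [0, 0, 0], "jaw": 0.4}, {"slide": [-0.06, 0.01, 0], "rot": [0, 0, 0], "jaw": 0.4}, {"slide": [-0.06, 0.01, 0], "rot": [0, 0, 0], "jaw": 0.4}, {"slide": [-0.04, 0.006, 0], "rot": [0, 0, 0], "jaw": 0.4}]'

```text
clock: 6.43
ee_pos: [603.4, -203.8, 25.2]
orientation: [[0.028, -0.009, 1.0], [-0.954, 0.297, 0.029], [-0.297, -0.955, -0.0]]
contact_force: [-0.9, -1.1, 1.0]
width: 34.4
```

```bash
cat > look.py <<'E'
import sys
from h import *
from plant import robot
k=sys.argv[1]
s=robot.sense(); plan(s,chw([195,0,-6]),Rt());P=s["ee_pos"];O=s["orientation"];print("T",wch(P+O@[0,-27,0]).round(1))
a=robot.get_image("top")["img"][140:230,170:345]
d=robot.get_image("side")["img"][120:290,170:340]
cv2.imwrite(f"pics/L{k}.png",np.vstack([cv2.resize(a,(560,288),interpolation=cv2.INTER_CUBIC),cv2.resize(d,(560,312),interpolation=cv2.INTER_CUBIC)]))
E
python3 look.py 1
```

```text
ee [ 603.4 -203.8   25.2] ch [46.3  0.3 -5.2] F [-0.87 -1.12  0.99] w 34.4 t 6.4333
rotvec/2pi [ 0.0001  0.0002 -0.0003] slide tool now/50 [-2.932  0.495  0.009] slide after rot/50 [-2.933  0.49   0.006]
T [42.   0.3 21.5]
```

View pics/L1.png

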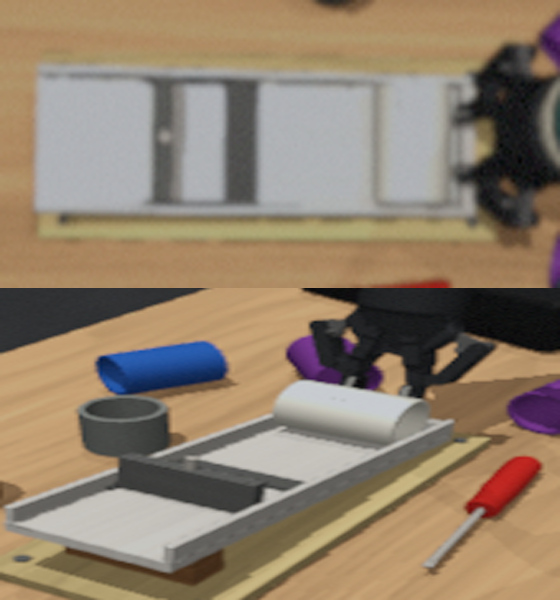

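Call:
send_rows --series '[{"slide": [-0.05, 0.008, 0], "rot": [0, 0, 0], "jaw": 0.4}, {"slide": [-0.08, 0.013, 0], "rot": [0, 0, 0], "jaw": 0.4}, {"slide": [-0.08, 0.013, 0], "rot": [0, 0, 0], "jaw": 0.4}, {"slide": [-0.08, 0.013, 0], "rot": [0, 0, 0], "jaw": 0.4}, {"slide": [-0.08, 0.013, 0], "rot": [0, 0, 0], "jaw": 0.4}, {"slide": [-0.08, 0.013, 0], "rot": [0, 0, 0], "jaw": 0.4}, {"slide": [-0.08, 0.013, 0], "rot": [0, 0, 0], "jaw": 0.4}, {"slide": [-0.08, 0.013, 0], "rot": [0, 0, 0], "jaw": 0.4}, {"slide": [-0.08, 0.013, 0], "rot": [0, 0, 0], "jaw": 0.4}, {"slide": [-0.08, 0.013, 0], "rot": [0, 0, 0], "jaw": 0.4}, {"slide": [-0.08, 0.013, 0], "rot": [0, 0, 0], "jaw": 0.4}, {"slide": [-0.08, 0.013, 0], "rot": [0, 0, 0], "jaw": 0.4}, {"slide": [-0.08, 0.013, 0], "rot": [0, 0, 0], "jaw": 0.4}, {"slide": [-0.08, 0.013, 0], "rot": [0, 0, 0], "jaw": 0.4}, {"slide": [-0.08, 0.013, 0], "rot": [0, 0, 0], "jaw": 0.4}, {"slide": [-0.08, 0.013, 0], "rot": [0, 0, 0], "jaw": 0.4}, {"slide": [-0.08, 0.013, 0], "rot": [0, 0, 0], "jaw": 0.4}, {"slide": [-0.08, 0.013, 0], "rot": [0, 0, 0], "jaw": 0.4}, {"slide": [-0.06, 0.01, 0], "rot": [0, 0, 0], "jaw": 0.4}, {"slide": [-0.04, 0.006, 0], "rot": [0, 0, 0], "jaw": 0.4}]'

```text
clock: 8.2
ee_pos: [601.3, -128.0, 35.9]
orientation: [[0.028, -0.009, 1.0], [-0.954, 0.297, 0.029], [-0.297, -0.955, -0.0]]
contact_force: [-0.2, -1.5, -0.9]
width: 34.3
```

```bash
python3 look.py 2
```

```text
ee [ 601.3 -128.    35.9] ch [122.9   0.4  -5.1] F [-0.21 -1.51 -0.88] w 34.3 t 8.2
rotvec/2pi [ 0.0001  0.0002 -0.0003] slide tool now/50 [-1.421  0.25   0.009] slide after rot/50 [-1.422  0.247  0.007]
T [118.5   0.3  21.5]
```

View pics/L2.png

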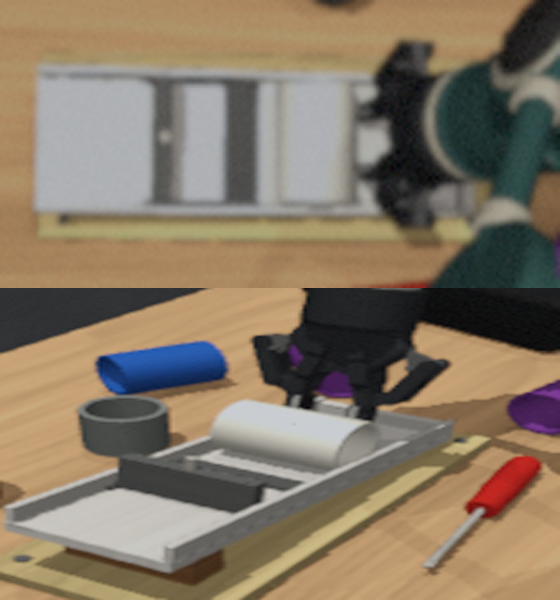

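Call:
send_rows --series '[{"slide": [-0.06, 0.01, 0], "rot": [0, 0, 0], "jaw": 0.4}, {"slide": [-0.07, 0.011, 0], "rot": [0, 0, 0], "jaw": 0.4}, {"slide": [-0.07, 0.011, 0], "rot": [0, 0, 0], "jaw": 0.4}, {"slide": [-0.07, 0.011, 0], "rot": [0, 0, 0], "jaw": 0.4}, {"slide": [-0.07, 0.011, 0], "rot": [0, 0, 0], "jaw": 0.4}, {"slide": [-0.07, 0.011, 0], "rot": [0, 0, 0], "jaw": 0.4}, {"slide": [-0.07, 0.011, 0], "rot": [0, 0, 0], "jaw": 0.4}, {"slide": [-0.07, 0.011, 0], "rot": [0, 0, 0], "jaw": 0.4}, {"slide": [-0.06, 0.01, 0], "rot": [0, 0, 0], "jaw": 0.4}, {"slide": [-0.05, 0.008, 0], "rot": [0, 0, 0], "jaw": 0.4}, {"slide": [-0.05, 0.008, 0], "rot": [0, 0, 0], "jaw": 0.4}, {"slide": [-0.05, 0.008, 0], "rot": [0, 0, 0], "jaw": 0.4}, {"slide": [-0.04, 0.006, 0], "rot": [0, 0, 0], "jaw": 0.4}, {"slide": [-0.04, 0.006, 0], "rot": [0, 0, 0], "jaw": 0.4}, {"slide": [-0.04, 0.006, 0], "rot": [0, 0, 0], "jaw": 0.4}, {"slide": [-0.04, 0.006, 0], "rot": [0, 0, 0], "jaw": 0.4}, {"slide": [-0.04, 0.006, 0], "rot": [0, 0, 0], "jaw": 0.4}, {"slide": [-0.04, 0.006, 0], "rot": [0, 0, 0], "jaw": 0.4}, {"slide": [-0.04, 0.006, 0], "rot": [0, 0, 0], "jaw": 0.4}]'

```text
clock: 9.88
ee_pos: [599.8, -76.3, 43.5]
orientation: [[0.028, -0.009, 1.0], [-0.954, 0.297, 0.029], [-0.297, -0.955, 0.0]]
contact_force: [0.1, -0.6, -0.8]
width: 33.8
```

```bash
python3 look.py 3
```

```text
ee [599.8 -76.3  43.5] ch [175.1   0.4  -4.8] F [ 0.1  -0.55 -0.75] w 33.8 t 9.8833
rotvec/2pi [ 0.0001  0.0002 -0.0003] slide tool now/50 [-0.388  0.088  0.008] slide after rot/50 [-0.388  0.088  0.008]
T [170.8   0.4  21.9]
```

View pics/L3.png

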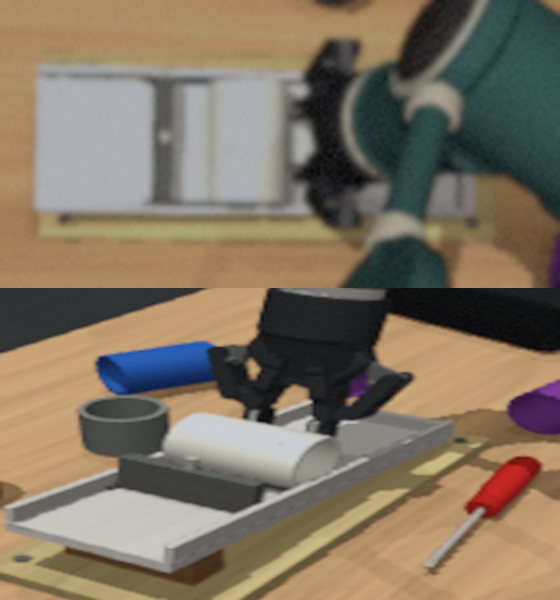

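Call:
send_rows --series '[{"slide": [-0.03, 0.005, 0], "rot": [0, 0, 0], "jaw": 0.4}, {"slide": [-0.04, 0.006, 0], "rot": [0, 0, 0], "jaw": 0.4}, {"slide": [-0.04, 0.006, 0], "rot": [0, 0, 0], "jaw": 0.4}, {"slide": [-0.04, 0.006, 0], "rot": [0, 0, 0], "jaw": 0.4}, {"slide": [-0.03, 0.005, 0], "rot": [0, 0, 0], "jaw": 0.4}, {"slide": [-0.025, 0.004, 0], "rot": [0, 0, 0], "jaw": 0.4}, {"slide": [-0.025, 0.004, 0], "rot": [0, 0, 0], "jaw": 0.4}, {"slide": [-0.025, 0.004, 0], "rot": [0, 0, 0], "jaw": 0.4}, {"slide": [-0.025, 0.004, 0], "rot": [0, 0, 0], "jaw": 0.4}, {"slide": [-0.025, 0.004, 0], "rot": [0, 0, 0], "jaw": 0.4}, {"slide": [-0.025, 0.004, 0], "rot": [0, 0, 0], "jaw": 0.4}, {"slide": [-0.02, 0.003, 0], "rot": [0, 0, 0], "jaw": 0.4}, {"slide": [-0.02, 0.003, 0], "rot": [0, 0, 0], "jaw": 0.4}, {"slide": [0, 0, 0], "rot": [0, 0, 0], "jaw": 0.4}, {"slide": [0, 0, 0], "rot": [0, 0, 0], "jaw": 0.4}]'

```text
clock: 11.23
ee_pos: [599.3, -57.9, 46.3]
orientation: [[0.028, -0.009, 1.0], [-0.954, 0.297, 0.029], [-0.297, -0.955, 0.0]]
contact_force: [-0.2, -0.0, -0.1]
width: 34.2
```

```bash
python3 look.py 4
```

```text
ee [599.3 -57.9  46.3] ch [193.8   0.4  -4.7] F [-0.18 -0.03 -0.08] w 34.2 t 11.2333
rotvec/2pi [ 0.0001  0.0002 -0.0003] slide tool now/50 [-0.02   0.03   0.008] slide after rot/50 [-0.02   0.03   0.008]
T [189.4   0.4  22. ]
```

View pics/L4.png

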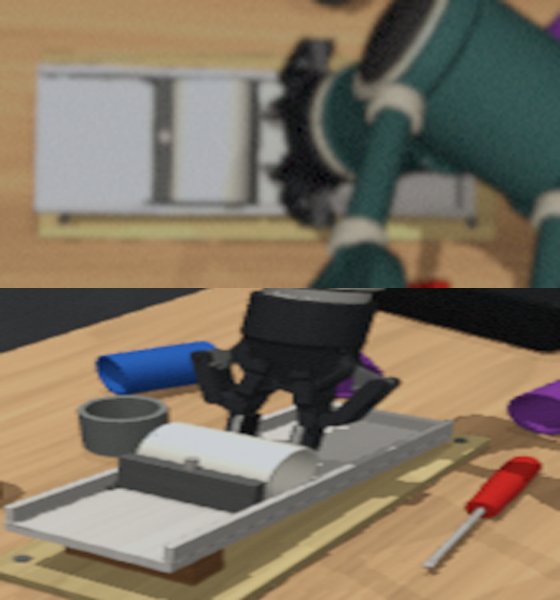

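In the top view the pipe lies against the plate (cols 173–248), and its edge has separated from the fingertips (≈258). I'll back off slowly and check that it stays.

Call:
send_rows --series '[{"slide": [0.03, -0.005, 0], "rot": [0, 0, 0], "jaw": 0.4}, {"slide": [0.04, -0.006, 0], "rot": [0, 0, 0], "jaw": 0.4}, {"slide": [0.06, -0.01, 0], "rot": [0, 0, 0], "jaw": 0.4}, {"slide": [0.08, -0.013, 0], "rot": [0, 0, 0], "jaw": 0.4}, {"slide": [0.1, -0.016, 0], "rot": [0, 0, 0], "jaw": 0.4}, {"slide": [0.1, -0.016, 0], "rot": [0, 0, 0], "jaw": 0.4}, {"slide": [0.1, -0.016, 0], "rot": [0, 0, 0], "jaw": 0.4}, {"slide": [0, 0, 0], "rot": [0, 0, 0], "jaw": 0.4}]'

```text
clock: 12.0
ee_pos: [600.1, -84.8, 42.3]
orientation: [[0.027, -0.008, 1.0], [-0.955, 0.297, 0.028], [-0.297, -0.955, 0.0]]
contact_force: [0.1, 0.0, -0.3]
width: 34.7
```

```bash
python3 look.py 5
```

```text
ee [600.1 -84.8  42.3] ch [166.6   0.3  -4.8] F [ 0.1   0.05 -0.31] w 34.7 t 12.0
rotvec/2pi [ 0.      0.     -0.0002] slide tool now/50 [-0.557  0.115  0.007] slide after rot/50 [-0.557  0.115  0.006]
T [162.3   0.3  21.9]
```

View pics/L5.png

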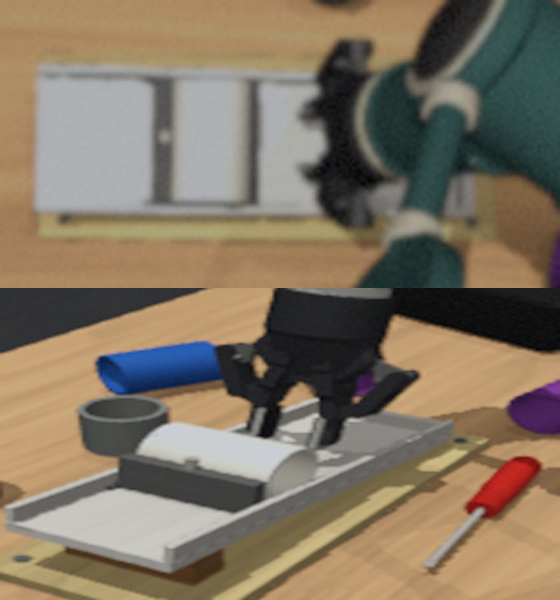

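The pipe did not move and stays against the plate. I'll go up along the tool axis, clear of everything.

Call:
send_rows --series '[{"slide": [0.05, -0.1, 0], "rot": [0, 0, 0], "jaw": 0.4}, {"slide": [0.05, -0.2, 0], "rot": [0, 0, 0], "jaw": 0.4}, {"slide": [0.05, -0.3, 0], "rot": [0, 0, 0], "jaw": 0.4}, {"slide": [0.05, -0.4, 0], "rot": [0, 0, 0], "jaw": 0.4}, {"slide": [0.05, -0.5, 0], "rot": [0, 0, 0], "jaw": 0.4}, {"slide": [0.05, -0.5, 0], "rot": [0, 0, 0], "jaw": 0.4}, {"slide": [0.05, -0.5, 0], "rot": [0, 0, 0], "jaw": 0.4}, {"slide": [0.05, -0.5, 0], "rot": [0, 0, 0], "jaw": 0.4}, {"slide": [0.0, -0.3, 0], "rot": [0, 0, 0], "jaw": 0.4}, {"slide": [0, 0, 0], "rot": [0, 0, 0], "jaw": 0.4}, {"slide": [0, 0, 0], "rot": [0, 0, 0], "jaw": 0.4}, {"slide": [0, 0, 0], "rot": [0, 0, 0], "jaw": 0.4}]'

```text
clock: 13.1
ee_pos: [601.3, -151.2, 193.4]
orientation: [[0.027, -0.01, 1.0], [-0.954, 0.297, 0.029], [-0.298, -0.955, -0.001]]
contact_force: [0.0, 0.5, 0.1]
width: 34.5
```

```bash
python3 look.py 6; python3 - <<'E'
from h import *
from plant import robot
a=robot.get_image("side")["img"];cv2.imwrite("pics/side7.png",a)
E
```

```text
ee [ 601.3 -151.2  193.4] ch [121.9   0.9 154.1] F [0.04 0.49 0.07] w 34.5 t 13.1
rotvec/2pi [ 0.0002  0.0001 -0.0003] slide tool now/50 [-0.927  3.396  0.024] slide after rot/50 [-0.934  3.394  0.019]
T [117.5   0.9 180.7]
```

View pics/L6.png

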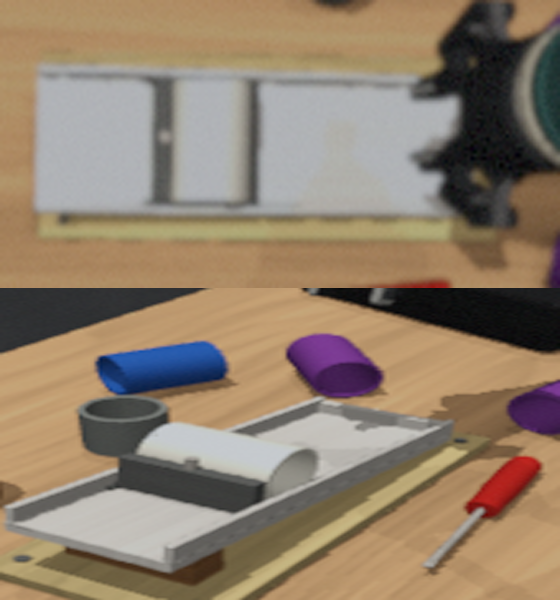

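View pics/side7.png

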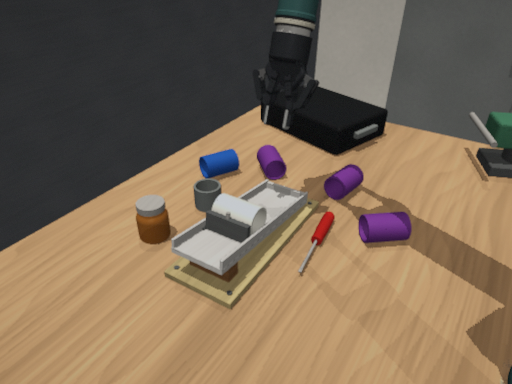

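The pipe is home against the plate (side ≈(240,212)). The coupling, jar, screwdriver and look-alikes are where they started, and the gripper is clear.

```bash
python3 -c "
from plant import robot
print(robot.close_job())"
```

```text
the job is handed in; nothing more can be done
None
```

I pushed the white pipe up the gutter with two part-open fingertips at about 50 mm/s or slower. It rolled over the ramp and dropped in against the stop plate, where it stayed when I backed the fingers off and lifted clear. I handed the job in at about 13 s.

**Last checks:**
- Top and side views taken twice after release show the pipe unmoved between the ramp crest and the plate.
- The coupling, jar, screwdriver and the blue and purple look-alikes look the same as in the first pictures.
- The force readings I took after each move stayed under about 2 N.

**Disagreement:** all three cameras showed the fingertips about 27 mm behind the reported TCP. I trusted the pictures and lowered the tool by about 26 mm before pushing, and the contact then fell where planned.

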